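# Open the bench charger

## Task

Open the charger with the blue lid so that its cells can be reached: press down its orange release tab so that the lid springs up, then push the lid over until it rests fully open. Only touch, press and push: pick nothing up, leave the charger standing where it is, and leave the shut yellow charger and the other things on the bench alone.

Things in the scene. Friction and masses are not known exactly. Their poses are not given: they have to be found in the camera images.
- blue_charger: The charger with the blue lid: grey open tub 100 mm deep (its x), 120 wide (y), 60 high, 5 mm walls, low feet reaching 64 mm in front and 36 mm behind, four round cells inside, blue lid (top 68 mm above table when shut), orange release tab at the middle of its front. Stands loose on rubber feet, about 1.8 kg. Origin: centre of its underside. Its x points from front (tab, roughly facing the robot) to back (hinge), z up.
- blue_tab (a joint): Angle (rad) of the orange rocker tab of the charger with the blue lid: 0 at rest, 0.28 fully pressed; springs back. It turns about the charger's y, 10 mm in front of the tub, 30 mm above the table. Pressing its pad down swings its upright hook (20 mm wide, top 70.5 mm above the table) forward off the lid's lip: the lid is let go at about 0.15 to 0.18 rad.
- blue_tab_pad (a point): Where to press the tab of the charger with the blue lid: on top of its level orange pad, 46 mm above the table, 50 mm in front of the tub. Pad: 36 mm wide (y); press 32 to 62 mm in front of the tub (nearer in is the hook's upright). Here it goes down about 11 mm in all, the lid is let go after 6 to 7 mm; about 3 N at first, 5 to 6 N at the bottom. Moves with the tab.
- blue_lid (a joint): Angle (rad) of the blue lid (8 x 116 x 99 mm, 110 g): 0 shut and hooked; about 1.1 when let go (a spring lifts it so far); 1.57 upright; 1.9 fully open on its stop. Takes about 1 N; left short of upright it drops back to 1.1, past 1.7 it falls open slowly and stays. A finger pushing its front edge or underside backwards, past the hinge, opens it; follow the edge's arc, or rubbing may jam it.
- blue_lid_edge (a point): Middle of the lower front edge of the blue lid, 95 mm from the hinge axis; moves with the lid (60 mm above the table when shut, about 145 mm when sprung up). A lip for the hook, 20 mm wide, stands out 8 mm in front of it.
- blue_hinge (a point): Middle of the hinge axis of the blue lid, fixed on the charger: 45 mm behind the charger's centre and 64 mm above the table. The axis runs along the charger's y.
- yellow_charger: The charger with the yellow lid: grey open tub 100 mm deep (its x), 120 wide (y), 60 high, 5 mm walls, low feet reaching 64 mm in front and 36 mm behind, four round cells inside, yellow lid (top 68 mm above table when shut), orange release tab at the middle of its front. Stands loose on rubber feet, about 1.8 kg. Origin: centre of its underside. Its x points from front (tab, roughly facing the robot) to back (hinge), z up.
- yellow_tab (a joint): Angle (rad) of the orange rocker tab of the charger with the yellow lid: 0 at rest, 0.28 fully pressed; springs back. It turns about the charger's y, 10 mm in front of the tub, 30 mm above the table. Pressing its pad down swings its upright hook (20 mm wide, top 70.5 mm above the table) forward off the lid's lip: the lid is let go at about 0.15 to 0.18 rad.
- yellow_tab_pad (a point): Where to press the tab of the charger with the yellow lid: on top of its level orange pad, 46 mm above the table, 50 mm in front of the tub. Pad: 36 mm wide (y); press 32 to 62 mm in front of the tub (nearer in is the hook's upright). Here it goes down about 11 mm in all, the lid is let go after 6 to 7 mm; about 3 N at first, 5 to 6 N at the bottom. Moves with the tab.
- yellow_lid (a joint): Angle (rad) of the yellow lid (8 x 116 x 99 mm, 110 g): 0 shut and hooked; about 1.1 when let go (a spring lifts it so far); 1.57 upright; 1.9 fully open on its stop. Takes about 1 N; left short of upright it drops back to 1.1, past 1.7 it falls open slowly and stays. A finger pushing its front edge or underside backwards, past the hinge, opens it; follow the edge's arc, or rubbing may jam it.
- yellow_lid_edge (a point): Middle of the lower front edge of the yellow lid, 95 mm from the hinge axis; moves with the lid (60 mm above the table when shut, about 145 mm when sprung up). A lip for the hook, 20 mm wide, stands out 8 mm in front of it.
- yellow_hinge (a point): Middle of the hinge axis of the yellow lid, fixed on the charger: 45 mm behind the charger's centre and 64 mm above the table. The axis runs along the charger's y.
- spool: Loose reel of solder with blue flanges standing flat, 54 mm across, 32 mm high, 0.2 kg; origin: centre of its underside. A bystander.
- screwdriver: Loose screwdriver with a red handle lying on the table, 160 mm long, under 30 mm thick; its x runs from handle to tip. A bystander.
- tip_cleaner: Loose black cup of brass wool, 64 mm across, about 54 mm high; origin: centre of its underside. A bystander.

How it is judged:
By the outcome, as a careful person would: the job done as asked, in the order asked, and still so for the second after the job is handed in, with the robot touching nothing.
It also fails if it takes over 38 s, if anything falls off the work surface, if the arm or the gripper's body presses on something with over 40 N, if the wrist force passes 120 N, or if a joint passes its speed limit or range.

## Robot

A 6-joint arm with a two-finger parallel gripper is mounted at the origin on the work surface. World frame = base frame: x ahead of the robot, y to its left, z up, the work surface at z = 0. Lengths are in m, angles in rad, forces in N, time in s.
With the tool pointing down it reaches from about 0.3 to 0.875 m from the base axis. Payload 6.4 kg.
Tool frame: the origin (TCP) lies on the centre line of the jaws, within the pads' length; the fingertips stand 14 mm ahead of it and the grasp point (between the pads) lies 5 mm behind it; z points along the fingers, y is the line along which they close (so a half turn about z gives the same grasp; the last joint's range is limited). The gripper opens to 85 mm and grips with 20 to 120 N. Pads are 22 mm wide; open, the fingers measure 114 mm over their backs; the gripper's body (76 mm by 85 mm) begins 54 mm behind the grasp point. The pads swing forward as they close: fully open they stand 13 mm farther back than shut.
Start: joints at [0.942, 0.181, 1.607, -0, 1.354, -0.206], TCP at [0.236, 0.524, 0.245] pointing down, gripper open.
Joint ranges: [-2.99, 2.99], [-0.89, 2.07], [0.3, 2.58], [-1.14, 4.28], [0, 2.63], [-3.12, 3.12]. Speed limits (rad/s): [2.57, 2.57, 3.01, 3.14, 3.14, 3.14].

## Interface

Orientations are given as a unit quaternion [x, y, z, w].
In Python, from station import robot gives the robot as it stands.
- The arm moves only by the shell command python3 -m handwheel 'ROWS' [FORCE]. ROWS is JSON, a list of rows, each an object of numbers: "dx", "dy", "dz": the shift along the tool's x, y, z in cm; "yaw": the turn about the tool's z in degrees; "claw": the finger opening in cm, from 0 to 8.54. A call has 1 to 20 rows; each row shifts and turns the commanded pose from where the row before left it, along the tool's axes as they then stand; what a row does not reach is not made up. A row lasts 1/10 s, in which the tool goes at most 50 mm and 8.59 degrees, less where a joint would pass 70% of its speed; a pose out of reach is approached as far as the arm can. A call is refused whole if a number of a shift passes 5 or a number of a turn 8.59, either way. A call with a gripper value outside its range is refused whole. The fingers move at their own pace and stop on an object; FORCE is the grip in N (left out, the last holds). Time passes only in rows, so rows that do not move let the fingers close. It gives the time, the measured TCP pose, the force, the opening and the grip force at its end, in the units of the state.
- robot.get_state(): the state, without advancing time (a new reading comes with each control period).
- robot.read_camera(name): name is "side" or "top" or "wrist"; returns the picture (400x640x3 uint8, red, green, blue); there is no depth.
- robot.get_calibration(name): a dict with "fx", "fy", "cx", "cy" (pixels), "extrinsics" (4x4, takes a point from camera to world coordinates). Camera axes: x right, y down, z forward; pixel columns grow to the right and rows downward; lengths in m; the calibration is good to about 2 mm. The wrist camera is an equidistant fisheye: a pixel r from the principal point sees the ray r / f radians off the axis. A picture is of the moment at which its call begins: read the wrist's pose just before it. get_calibration takes no time and is no camera call; for the wrist camera it gives the pose at the moment of the call.
- robot.close_job(): hands the job in; it is judged then, once.
The state is a dict: "time": time; "q": joint angles; "qd": joint speeds; "tau": joint torques, N m; "position": TCP position; "eef_rot": TCP orientation; "wrist_force": force on the tool from outside, world axes, zero at the start; "ft_torque": the same for the moment, N m; "gripper_width": finger opening in m; "grip_force": force on a finger pad.
Only numpy, scipy, OpenCV 4.12 (cv2) and the standard library are available. Lean on these libraries where they do the work, as an engineer would, in place of code of your own. Each camera call takes 0.05 s, during which the arm holds its last target. There are 200 camera calls.

## Working session

There is one attempt and no reset: what is moved stays moved. The work goes in short steps, Python scripts to look and compute and a shell command to move; the robot and the scene stay as the last step left them, time stands still between calls to the robot, and variables do not carry over. Pictures are saved under pics/ and viewed, at most 10 in all, crops included, and the job is handed in when it is done.

```bash
ls; mkdir -p pics
python3 - <<'E'
from station import robot
import cv2
for n in("top","side"):
    cv2.imwrite(f"pics/{n}0.png",robot.read_camera(n)[:,:,::-1]); c=robot.get_calibration(n); print(n,c)
s=robot.get_state(); print(s)
E
```

```text
pics
top {'fx': 491.5556866044475, 'fy': 491.5556866044475, 'cx': 307.55228660157934, 'cy': 210.5129492318671, 'extrinsics': array([[-0.0106785 , -0.99633817,  0.08483052,  0.44081897],
       [-0.99927798,  0.01372638,  0.03542747, -0.11927368],
       [-0.03646215, -0.08439096, -0.99576537,  1.01250963],
       [ 0.        ,  0.        ,  0.        ,  1.        ]])}
side {'fx': 389.7504916920285, 'fy': 389.7504916920285, 'cx': 314.3858221848136, 'cy': 196.76941861375303, 'extrinsics': array([[ 0.95952151, -0.20140624,  0.19686038,  0.40213138],
       [-0.28149254, -0.70809389,  0.64758397, -0.58488589],
       [ 0.00896818, -0.67678547, -0.73612567,  0.65594425],
       [ 0.        ,  0.        ,  0.        ,  1.        ]])}
{'time': 0.1, 'q': array([ 9.41713180e-01,  1.81494118e-01,  1.60791922e+00,  4.56764966e-05,
        1.35379745e+00, -2.06335195e-01]), 'qd': array([-2.08058333e-04, -8.41275106e-04, -2.11015176e-03, -9.15780359e-05,
       -6.61276705e-04, -1.19964951e-03]), 'tau': array([-4.05963237e-04, -4.45879161e+01, -3.52239990e+01, -2.81006060e-04,
        4.09716638e-03, -1.39284066e-05]), 'position': array([0.23560637, 0.52398928, 0.24445342]), 'eef_rot': array([ 2.09808250e-01,  9.77742217e-01, -7.30458191e-04, -3.48593787e-04]), 'wrist_force': array([-0.94960274,  0.21654586,  0.02364446]), 'ft_torque': array([-0.03714318,  0.00085679, -0.0336509 ]), 'grip_force': 0.0, 'gripper_width': 0.08517186944077702}
```

View pics/top0.png

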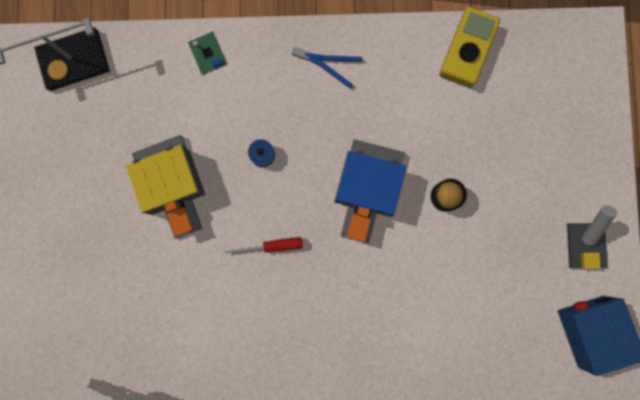

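View pics/side0.png

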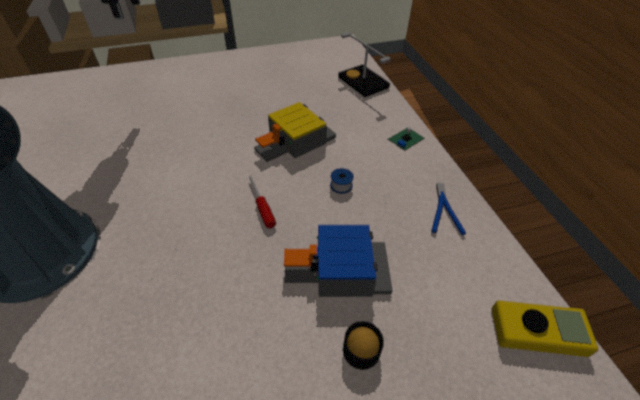

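The top view shows the blue charger's lid around (371,183), its pad around (360,227), and the tip cleaner at (449,195). The spool is at (262,153) and the screwdriver at (270,245). I'll measure the charger with colour masks in both cameras.

```bash
cat > h.py <<'E'
import numpy as np,cv2
from station import robot
def ray(c,u,v,z):
    E=c["extrinsics"]; d=E[:3,:3]@np.array([(u-c["cx"])/c["fx"],(v-c["cy"])/c["fy"],1.]); o=E[:3,3]
    return o+d*(z-o[2])/d[2]
def proj(c,P):
    E=c["extrinsics"]; p=(np.asarray(P)-E[:3,3])@E[:3,:3]
    return np.c_[c["cx"]+c["fx"]*p[:,0]/p[:,2],c["cy"]+c["fy"]*p[:,1]/p[:,2]]
def mask(im,lo,hi,roi):
    h=cv2.cvtColor(im,cv2.COLOR_BGR2HSV); m=cv2.inRange(h,lo,hi); k=np.zeros_like(m); x0,y0,x1,y1=roi; k[y0:y1,x0:x1]=255; m&=k
    n,l,s,c=cv2.connectedComponentsWithStats(m); i=1+np.argmax(s[1:,4]); return (l==i).astype(np.uint8)*255,c[i],s[i]
E
python3 - <<'E'
from h import *
for n,r1,r2 in(("top",(320,130,430,230),(335,200,385,255)),("side",(310,215,385,300),(275,240,325,280))):
    im=cv2.imread(f"pics/{n}0.png"); c=robot.get_calibration(n)
    m,cb,s=mask(im,(100,120,60),(125,255,255),r1); 
    rc=cv2.minAreaRect(cv2.findContours(m,0,1)[0][0]); print(n,cb,s,rc)
    print(" lid",ray(c,*cb,.067)); bp=cv2.boxPoints(rc); print(np.array([ray(c,*p,.068) for p in bp]).round(4))
    m,co,s=mask(im,(3,150,80),(18,255,255),r2); rc=cv2.minAreaRect(cv2.findContours(m,0,1)[0][0]); print(" tab",co,s,rc,ray(c,*co,.046))
    print(np.array([ray(c,*p,.046) for p in cv2.boxPoints(rc)]).round(4))
E
```

```text
top [370.78533686 182.6334214 ] [ 336  152   70   63 3028] ((370.8319091796875, 182.47787475585938), (59.57157516479492, 51.578216552734375), 14.620874404907227)
 lid [ 0.57373385 -0.20844015  0.067     ]
[[ 0.5411 -0.1398  0.068 ]
 [ 0.6382 -0.1666  0.068 ]
 [ 0.6068 -0.2771  0.068 ]
 [ 0.5105 -0.2497  0.068 ]]
 tab [359.18129771 224.76908397] [347 208  23  33 524] ((359.5041809082031, 223.7344512939453), (18.487293243408203, 31.17717933654785), 14.931418418884277) [ 0.49368833 -0.18595275  0.046     ]
[[ 0.4712 -0.1608  0.046 ]
 [ 0.5302 -0.1777  0.046 ]
 [ 0.5203 -0.2125  0.046 ]
 [ 0.4614 -0.1955  0.046 ]]
side [345.12329247 252.50367776] [ 317  225   59   54 2855] ((346.0, 251.5), (53.0, 58.0), 90.0)
 lid [ 0.57461936 -0.213963    0.067     ]
[[ 0.5435 -0.1397  0.068 ]
 [ 0.6508 -0.1704  0.068 ]
 [ 0.6063 -0.2786  0.068 ]
 [ 0.5103 -0.251   0.068 ]]
 tab [298.82626263 256.11111111] [284 245  32  21 495] ((299.5, 255.0), (20.0, 31.0), 90.0) [ 0.49504707 -0.18455903  0.046     ]
[[ 0.4743 -0.1523  0.046 ]
 [ 0.5312 -0.1686  0.046 ]
 [ 0.5185 -0.2115  0.046 ]
 [ 0.464  -0.1958  0.046 ]]
```

```bash
python3 -m handwheel '[{"yaw":-8.5,"claw":0},{"dx":-2.3,"dy":-3.3},{"dx":-2.3,"dy":-3.3},{"dx":-2.3,"dy":-3.3},{"dx":-2.3,"dy":-3.3},{"dx":-2.3,"dy":-3.3},{"dx":-2.3,"dy":-3.3},{"dx":-2.3,"dy":-3.3},{"dx":-2.3,"dy":-3.3},{"dx":-2.3,"dy":-3.3},{"dx":-2.3,"dy":-3.3},{"dx":-2.3,"dy":-3.3},{"dx":-2.3,"dy":-3.3},{"dx":-2.3,"dy":-3.3},{"dx":-2.3,"dy":-3.3},{"dx":-2.3,"dy":-3.3},{"dx":-2.3,"dy":-3.3},{"dx":-2.3,"dy":-3.3},{"dx":-1.2,"dy":-2},{}]'
python3 - <<'E'
from h import *
from scipy.spatial.transform import Rotation as R
s=robot.get_state(); c=robot.get_calibration("wrist"); im=robot.read_camera("wrist")[:,:,::-1]; cv2.imwrite("pics/w1.png",im)
M=R.from_quat(s["eef_rot"]).as_matrix(); print(s["time"],s["position"],s["wrist_force"],M.round(3)); print(c)
E
```

```text
0.1 [0.23560637 0.52398928 0.24445342] [-0.94960274  0.21654586  0.02364446] [[-0.912  0.41  -0.001]
 [ 0.41   0.912 -0.001]
 [ 0.    -0.002 -1.   ]]
{'fx': 309.70691628693146, 'fy': 309.70691628693146, 'cx': 313.1741967227715, 'cy': 194.92412324128762, 'extrinsics': array([[ 0.40911859,  0.87375898,  0.26299664,  0.16837612],
       [ 0.91248004, -0.39129264, -0.11945811,  0.55476303],
       [-0.00146895,  0.28885172, -0.95737272,  0.37246585],
       [ 0.        ,  0.        ,  0.        ,  1.        ]])}invalid input
```

View pics/w1.png

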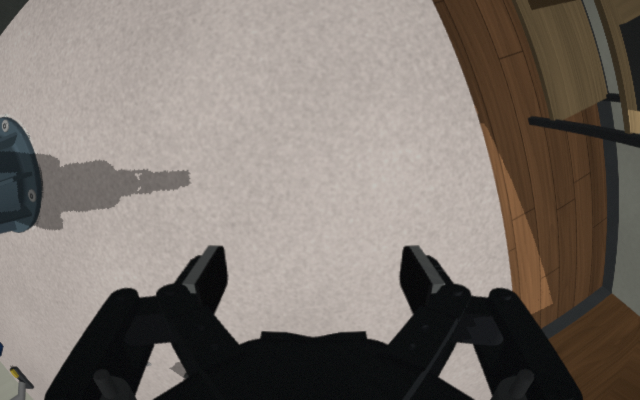

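The move was refused, probably because of the empty row, so the picture shows only the start pose: bare table and the open jaws at (215,270) and (410,270). I'll retry without it.

```bash
python3 -m handwheel '[{"yaw":-8.5,"claw":0},{"dx":-2.3,"dy":-3.3},{"dx":-2.3,"dy":-3.3},{"dx":-2.3,"dy":-3.3},{"dx":-2.3,"dy":-3.3},{"dx":-2.3,"dy":-3.3},{"dx":-2.3,"dy":-3.3},{"dx":-2.3,"dy":-3.3},{"dx":-2.3,"dy":-3.3},{"dx":-2.3,"dy":-3.3},{"dx":-2.3,"dy":-3.3},{"dx":-2.3,"dy":-3.3},{"dx":-2.3,"dy":-3.3},{"dx":-2.3,"dy":-3.3},{"dx":-2.3,"dy":-3.3},{"dx":-2.3,"dy":-3.3},{"dx":-2.3,"dy":-3.3},{"dx":-2.3,"dy":-3.3},{"dx":-1.2,"dy":-2},{"dz":0}]'
```

```text
invalid input
```

```bash
python3 -m handwheel '[{"dx":0,"dy":0,"dz":0,"yaw":-8.5,"claw":0}]' 20; python3 -m handwheel --help | head -20
```

```text
time: 0.25
position: [0.2358, 0.5242, 0.2448]
eef_rot: [0.136, 0.991, -0.0, -0.0]
wrist_force: [-0.5, 0.0, 1.0]
gripper_width: 0.0731
grip_force: 0.0invalid input: not JSON, or not a number
```

```bash
python3 -m handwheel '[{"dx":-2.3,"dy":-3.3,"dz":0,"yaw":0,"claw":0},{"dx":-2.3,"dy":-3.3,"dz":0,"yaw":0,"claw":0},{"dx":-2.3,"dy":-3.3,"dz":0,"yaw":0,"claw":0},{"dx":-2.3,"dy":-3.3,"dz":0,"yaw":0,"claw":0},{"dx":-2.3,"dy":-3.3,"dz":0,"yaw":0,"claw":0},{"dx":-2.3,"dy":-3.3,"dz":0,"yaw":0,"claw":0},{"dx":-2.3,"dy":-3.3,"dz":0,"yaw":0,"claw":0},{"dx":-2.3,"dy":-3.3,"dz":0,"yaw":0,"claw":0},{"dx":-2.3,"dy":-3.3,"dz":0,"yaw":0,"claw":0},{"dx":-2.3,"dy":-3.3,"dz":0,"yaw":0,"claw":0},{"dx":-2.3,"dy":-3.3,"dz":0,"yaw":0,"claw":0},{"dx":-2.3,"dy":-3.3,"dz":0,"yaw":0,"claw":0},{"dx":-2.3,"dy":-3.3,"dz":0,"yaw":0,"claw":0},{"dx":-2.3,"dy":-3.3,"dz":0,"yaw":0,"claw":0},{"dx":-2.3,"dy":-3.3,"dz":0,"yaw":0,"claw":0},{"dx":-2.3,"dy":-3.3,"dz":0,"yaw":0,"claw":0},{"dx":-2.3,"dy":-3.3,"dz":0,"yaw":0,"claw":0},{"dx":-2.3,"dy":-3.3,"dz":0,"yaw":0,"claw":0},{"dx":-1.2,"dy":-2,"dz":0,"yaw":0,"claw":0},{"dx":0,"dy":0,"dz":0,"yaw":0,"claw":0}]' 20
python3 - <<'E'
from h import *
from scipy.spatial.transform import Rotation as R
c=robot.get_calibration("wrist"); im=robot.read_camera("wrist")[:,:,::-1].copy()
s=robot.get_state(); M=R.from_quat(s["eef_rot"]).as_matrix(); print(s["time"],s["position"],s["wrist_force"],M.round(3))
K=np.array([[c["fx"],0,c["cx"]],[0,c["fy"],c["cy"]],[0,0,1]]); E=np.linalg.inv(c["extrinsics"])
a=np.radians(-15.7); ex=np.array([np.cos(a),np.sin(a),0]); ey=np.array([-ex[1],ex[0],0])
def P(x,y,z): return np.array([.574,-.208,0])+x*ex+y*ey+[0,0,z]
pts=[P(-.05,.058,.068),P(-.05,-.058,.068),P(.05,-.058,.068),P(.05,.058,.068),P(-.112,.018,.046),P(-.112,-.018,.046),P(-.082,.018,.046),P(-.082,-.018,.046)]
uv=cv2.fisheye.projectPoints(np.array(pts)[:,None],cv2.Rodrigues(E[:3,:3])[0],E[:3,3],K,np.zeros(4))[0][:,0]
for u in uv: cv2.circle(im,tuple(int(q) for q in u),2,(0,255,0),-1)
cv2.imwrite("pics/w2.png",im)
E
```

```text
time: 2.25
position: [0.4798, -0.1849, 0.2449]
eef_rot: [0.138, 0.99, -0.0, -0.0]
wrist_force: [-0.1, 0.0, 0.4]
gripper_width: 0.0003
grip_force: 0.0
2.3 [ 0.47934334 -0.18311871  0.2447044 ] [-0.70433586  0.55258754 -0.67247372] [[-0.962  0.273 -0.001]
 [ 0.273  0.962  0.001]
 [ 0.001  0.    -1.   ]]
```

View pics/w2.png

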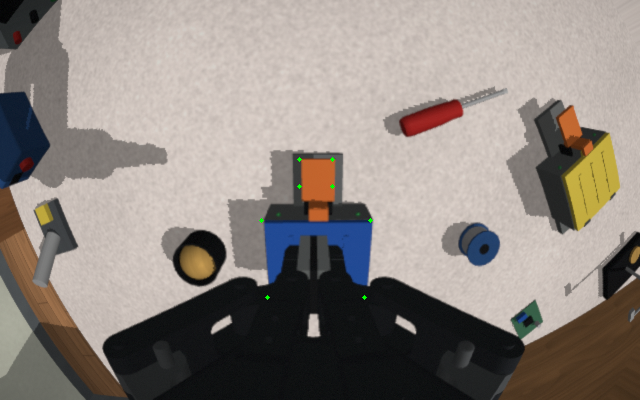

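The projected model points lie on the blue charger to within about 2 px: lid front corners near (265,220) and (373,220), pad across (303–336, 160–200). The shift needed is about 2 mm towards +y. Next I descend to just above the pad.

```bash
python3 -m handwheel '[{"dx":0.2,"dy":0.3,"dz":4,"yaw":0,"claw":0},{"dx":0,"dy":0,"dz":4,"yaw":0,"claw":0},{"dx":0,"dy":0,"dz":4,"yaw":0,"claw":0},{"dx":0,"dy":0,"dz":3.5,"yaw":0,"claw":0},{"dx":0,"dy":0,"dz":1.7,"yaw":0,"claw":0},{"dx":0,"dy":0,"dz":0.3,"yaw":0,"claw":0},{"dx":0,"dy":0,"dz":0,"yaw":0,"claw":0},{"dx":0,"dy":0,"dz":0,"yaw":0,"claw":0}]' 20
python3 -m handwheel '[{"dx":0,"dy":0,"dz":0.4,"yaw":0,"claw":0},{"dx":0,"dy":0,"dz":0.4,"yaw":0,"claw":0},{"dx":0,"dy":0,"dz":0.2,"yaw":0,"claw":0},{"dx":0,"dy":0,"dz":0,"yaw":0,"claw":0}]' 20
```

```text
time: 3.1
position: [0.4794, -0.1787, 0.0717]
eef_rot: [0.136, 0.991, -0.0, 0.001]
wrist_force: [0.5, 0.7, -0.5]
gripper_width: 0.0
grip_force: 0.0
time: 3.5
position: [0.4784, -0.1787, 0.0602]
eef_rot: [0.137, 0.991, 0.0, -0.0]
wrist_force: [0.7, 1.0, 0.3]
gripper_width: 0.0002
grip_force: 0.0
```

```bash
python3 -m handwheel '[{"dx":0,"dy":0,"dz":0.2,"yaw":0,"claw":0},{"dx":0,"dy":0,"dz":0.2,"yaw":0,"claw":0},{"dx":0,"dy":0,"dz":0.2,"yaw":0,"claw":0},{"dx":0,"dy":0,"dz":0.1,"yaw":0,"claw":0},{"dx":0,"dy":0,"dz":0,"yaw":0,"claw":0}]' 20
python3 -m handwheel '[{"dx":0,"dy":0,"dz":0.1,"yaw":0,"claw":0},{"dx":0,"dy":0,"dz":0.1,"yaw":0,"claw":0},{"dx":0,"dy":0,"dz":0,"yaw":0,"claw":0},{"dx":0,"dy":0,"dz":0,"yaw":0,"claw":0}]' 20
python3 - <<'E'
from h import *
cv2.imwrite("pics/s3.png",cv2.resize(robot.read_camera("side")[150:330,230:450,::-1],(660,540)))
E
```

```text
time: 4.0
position: [0.4766, -0.1781, 0.0529]
eef_rot: [0.137, 0.991, 0.0, -0.002]
wrist_force: [-7.9, 0.3, 7.8]
gripper_width: -0.0002
grip_force: 4.3
time: 4.4
position: [0.4762, -0.178, 0.0508]
eef_rot: [0.137, 0.991, 0.001, -0.003]
wrist_force: [-9.6, 0.1, 7.0]
gripper_width: -0.0001
grip_force: 4.8
```

View pics/s3.png

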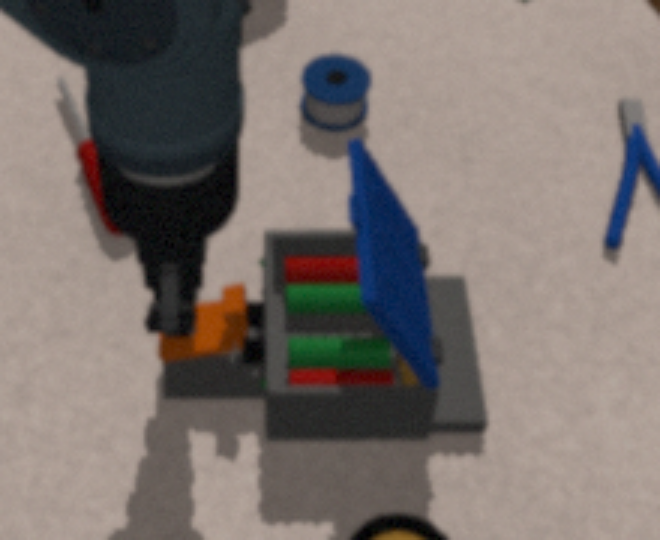

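The crop shows the blue lid sprung up, with its edge at (355,145), the cells visible, and the tab pressed under the finger. Next I back off upwards and approach the lid's front edge.

```bash
python3 -m handwheel '[{"dx":0,"dy":0,"dz":-1,"yaw":0,"claw":0},{"dx":0,"dy":0,"dz":-3,"yaw":0,"claw":0},{"dx":0,"dy":0,"dz":-4,"yaw":0,"claw":0},{"dx":0,"dy":0,"dz":-1.8,"yaw":0,"claw":0},{"dx":-2,"dy":0,"dz":0,"yaw":0,"claw":0},{"dx":-3,"dy":0,"dz":0,"yaw":0,"claw":0},{"dx":-2,"dy":0,"dz":0,"yaw":0,"claw":0},{"dx":-0.5,"dy":0,"dz":0,"yaw":0,"claw":0},{"dx":0,"dy":0,"dz":0,"yaw":0,"claw":0},{"dx":0,"dy":0,"dz":0,"yaw":0,"claw":0}]' 20
python3 - <<'E'
from h import *
a=np.hstack([cv2.resize(robot.read_camera("side")[130:310,250:430,::-1],(400,400)),cv2.resize(robot.read_camera("top")[110:270,290:450,::-1],(400,400))])
cv2.imwrite("pics/s4.png",a)
E
```

```text
time: 5.45
position: [0.5498, -0.1985, 0.149]
eef_rot: [0.137, 0.991, 0.0, -0.001]
wrist_force: [0.2, 0.8, 0.9]
gripper_width: 0.0003
grip_force: 0.0
```

View pics/s4.png

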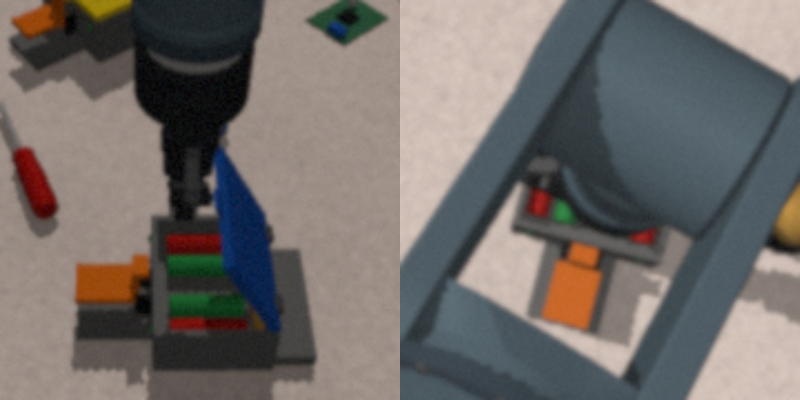

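The finger stands just in front of the sprung lid's edge (side crop at (215,150)), and the charger has not moved visibly. Next I push along the arc.

```bash
python3 -m handwheel '[{"dx":-0.5,"dy":0,"dz":-0.1,"yaw":0,"claw":0},{"dx":-0.5,"dy":0,"dz":-0.2,"yaw":0,"claw":0},{"dx":-0.5,"dy":0,"dz":-0.2,"yaw":0,"claw":0},{"dx":-0.5,"dy":0,"dz":-0.2,"yaw":0,"claw":0},{"dx":-0.5,"dy":0,"dz":-0.1,"yaw":0,"claw":0},{"dx":-0.5,"dy":0,"dz":-0.1,"yaw":0,"claw":0},{"dx":-0.5,"dy":0,"dz":-0.1,"yaw":0,"claw":0}]' 20
python3 -m handwheel '[{"dx":-0.5,"dy":0,"dz":0,"yaw":0,"claw":0},{"dx":-0.5,"dy":0,"dz":0,"yaw":0,"claw":0},{"dx":-0.5,"dy":0,"dz":0,"yaw":0,"claw":0},{"dx":-0.5,"dy":0,"dz":0,"yaw":0,"claw":0},{"dx":-0.5,"dy":0,"dz":0,"yaw":0,"claw":0},{"dx":-0.5,"dy":0,"dz":0,"yaw":0,"claw":0},{"dx":-0.5,"dy":0,"dz":0,"yaw":0,"claw":0},{"dx":-0.5,"dy":0,"dz":0,"yaw":0,"claw":0},{"dx":0,"dy":0,"dz":0,"yaw":0,"claw":0},{"dx":0,"dy":0,"dz":0,"yaw":0,"claw":0}]' 20
python3 - <<'E'
from h import *
cv2.imwrite("pics/s5.png",cv2.resize(robot.read_camera("side")[130:310,250:430,::-1],(500,500)))
E
```

```text
time: 6.25
position: [0.5848, -0.2086, 0.1593]
eef_rot: [0.137, 0.991, 0.0, -0.0]
wrist_force: [-0.6, 0.5, 0.4]
gripper_width: 0.0001
grip_force: 0.2
time: 7.25
position: [0.6229, -0.2193, 0.1592]
eef_rot: [0.137, 0.991, 0.0, -0.0]
wrist_force: [-0.7, -0.3, -0.6]
gripper_width: -0.0
grip_force: 0.0
```

View pics/s5.png

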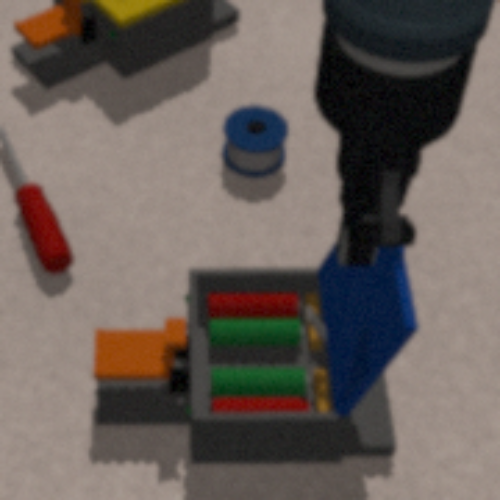

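The lid has gone past upright and leans back behind the finger (edge at about (400,245)). I'll nudge it a little further, let it settle, then withdraw and check.

```bash
python3 -m handwheel '[{"dx":-0.4,"dy":0,"dz":0,"yaw":0,"claw":0},{"dx":0,"dy":0,"dz":0,"yaw":0,"claw":0},{"dx":0,"dy":0,"dz":0,"yaw":0,"claw":0},{"dx":0,"dy":0,"dz":0,"yaw":0,"claw":0},{"dx":0,"dy":0,"dz":0,"yaw":0,"claw":0},{"dx":0,"dy":0,"dz":0,"yaw":0,"claw":0},{"dx":1,"dy":0,"dz":0,"yaw":0,"claw":0},{"dx":3,"dy":0,"dz":-2,"yaw":0,"claw":0},{"dx":4,"dy":0,"dz":-3,"yaw":0,"claw":0},{"dx":4,"dy":0,"dz":-3,"yaw":0,"claw":0},{"dx":4,"dy":0,"dz":-2,"yaw":0,"claw":0},{"dx":4,"dy":0,"dz":0,"yaw":0,"claw":0},{"dx":2,"dy":0,"dz":0,"yaw":0,"claw":0},{"dx":0,"dy":0,"dz":0,"yaw":0,"claw":0},{"dx":0,"dy":0,"dz":0,"yaw":0,"claw":0},{"dx":0,"dy":0,"dz":0,"yaw":0,"claw":0}]' 20
python3 - <<'E'
from h import *
a=np.hstack([cv2.resize(robot.read_camera("side")[130:310,250:430,::-1],(400,400)),cv2.resize(robot.read_camera("top")[110:270,290:450,::-1],(400,400))])
cv2.imwrite("pics/s6.png",a)
a=np.radians(-15.7); ex=np.array([np.cos(a),np.sin(a),0]); c=robot.get_calibration("side")
for t in (1.1,1.57,1.7,1.9):
    e=np.array([.5745,-.206,.064])+ex*(.045-.095*np.cos(t)-.004*np.sin(t))+[0,0,.095*np.sin(t)-.004*np.cos(t)]
    ey=np.array([-ex[1],ex[0],0]); uv=proj(c,[e+.058*ey,e-.058*ey]); print(t,((uv-[250,130])*400/180).round())
E
```

```text
time: 8.9
position: [0.4156, -0.1611, 0.2594]
eef_rot: [0.137, 0.991, -0.0, 0.0]
wrist_force: [-0.1, 0.1, 0.0]
gripper_width: -0.0001
grip_force: 0.0
1.1 [[208. 147.]
 [218. 267.]]
1.57 [[263. 136.]
 [280. 257.]]
1.7 [[278. 137.]
 [298. 257.]]
1.9 [[301. 140.]
 [323. 260.]]
```

View pics/s6.png

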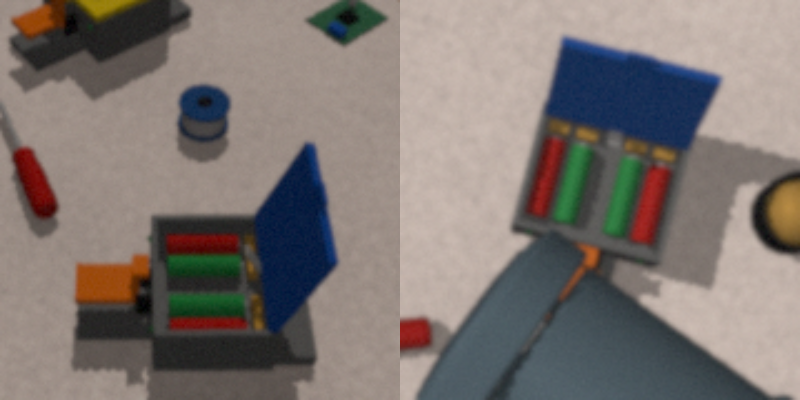

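The lid's edge runs from about (308,145) to (333,262), which matches the 1.9 rad prediction of (301,140) to (323,260). The lid is fully open, the arm is clear and nothing else has moved, so I'm handing in.

```bash
python3 -c "
from station import robot
print(robot.close_job())"
```

```text
the job is handed in; nothing more can be done
None
```

The blue charger is open: I pressed its tab, the lid sprang up, and I pushed it over to its fully open stop. The arm is clear, the charger and bystanders show no visible movement, and the job was handed in at about 9 s (the result wasn't reported back).

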